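# Bring the print press down by one turn of its hand wheel

## Robot

A 6-joint arm with a two-finger parallel gripper is mounted at the origin on the work surface. World frame = base frame: x ahead of the robot, y to its left, z up, the work surface at z = 0. Lengths are in m, angles in rad, forces in N, time in s.
With the tool pointing down it reaches from about 0.375 to 0.975 m from the base axis. Payload 3.8 kg.
Tool frame: the origin (TCP) lies on the centre line of the jaws, within the pads' length; the fingertips stand 25 mm ahead of it and the grasp point (between the pads) lies 6 mm ahead of it; z points along the fingers, y is the line along which they close (so a half turn about z gives the same grasp; the last joint's range is limited). The gripper opens to 85 mm and grips with 20 to 120 N. Pads are 22 mm wide; open, the fingers measure 114 mm over their backs; the gripper's body (76 mm by 85 mm) begins 54 mm behind the grasp point. The pads swing forward as they close: fully open they stand 13 mm farther back than shut.
Start: joints at [-1.283, 0.264, 1.604, -0, 1.274, -0.037], TCP at [0.215, -0.64, 0.256] pointing down, gripper open.
Joint ranges: [-2.63, 2.63], [-0.94, 2.18], [0.31, 2.57], [-1.31, 4.45], [0, 2.66], [-2.55, 2.55]. Speed limits (rad/s): [2.57, 2.57, 3.14, 3.14, 3.14, 3.14].

## Interface

Orientations are given as a rotation vector (axis times angle).
In Python, from workcell import bot gives the robot as it stands. The module is installed in compiled form; this text tells all that it offers.
- The arm moves only by the tool play_rows, never from a script. Its argument "commands" is a list that holds one entry, the list of rows, each a list of 7 numbers: the shift along the tool's x, y, z as a fraction of full scale, then the turn, a rotation vector about the tool's x, y, z as a fraction of full scale, then the closure, from -1 (fully open) to 1 (shut). A call has 1 to 8 rows; each row is the pose to reach, as a shift and turn from the pose commanded when the call began, along the tool's axes at that moment, turning the shorter way round; what a row does not reach only later rows make up. Full scale, the value 1, is 60 cm for a shift and 180 degrees for a turn. A row lasts 1/10 s, in which the tool goes at most 50 mm and 8.59 degrees, less where a joint would pass 70% of its speed; a pose out of reach is approached as far as the arm can. A call with a number of a shift or a turn outside -1 to 1 is refused whole. A call with a gripper value outside its range is refused whole. The fingers move at their own pace and stop on an object; "force" is the grip in N (left out, the last holds). Time passes only in rows, so rows that repeat a pose let the fingers close. It gives the time, the measured TCP pose, the force, the opening and the grip force at its end, in the units of the state.
- bot.read_state(): the state, without advancing time (a new reading comes with each control period).
- bot.read_camera(name): name is "side" or "top" or "wrist"; returns the picture (400x640x3 uint8, blue, green, red); there is no depth.
- bot.camera_params(name): a dict with "fov_y" (degrees; the focal length in pixels is half the picture's height over the tangent of half this angle, whatever the lens; pixels are square), "cx", "cy" (the principal point, pixels), "rvec" (rotation vector, rad) and "tvec" (3), from world to camera coordinates, as OpenCV has them. Camera axes: x right, y down, z forward; pixel columns grow to the right and rows downward; lengths in m; the calibration is good to about 2 mm. The wrist camera is an equidistant fisheye: a pixel r from the principal point sees the ray r / f radians off the axis. A picture is of the moment at which its call begins: read the wrist's pose just before it. camera_params takes no time and is no camera call; for the wrist camera it gives the pose at the moment of the call.
- bot.finish_job(): hands the job in; it is judged then, once.
The state is a dict: "time": time; "q": joint angles; "joint_vel": joint speeds; "joint_torque": joint torques, N m; "tool_pos": TCP position; "tcp_rot": TCP orientation; "wrist_force": force on the tool from outside, world axes, zero at the start; "torque": the same for the moment, N m; "width": opening from 0.0 (shut) to 1.0 (fully open); "grip_force": force on a finger pad.
Only numpy, scipy, OpenCV 4.12 (cv2) and the standard library are available. Lean on these libraries where they do the work, as an engineer would, in place of code of your own. Each camera call takes 0.05 s, during which the arm holds its last target. There are 200 camera calls.

## Task

The platen of the small print press hangs just one turn of its screw above the pack of fresh prints. With closed fingertips or the outside of the fingers, push the hand wheel round clockwise (seen from above) by the upright handle on its rim through exactly one full turn, so that the handle is back where it started and the platen lies on the felt, then take the hand away. Do not grip the handle, do not push on the rim or spokes, do not run past the full turn (it would crush the prints), and leave everything else on the table where it is.

Things in the scene. Friction and masses are not known exactly. Their poses are not given: they have to be found in the camera images.
- wheel (a joint): turn of the press's hand wheel about its upright axis, rad: 0 at the start, grows clockwise seen from above, 6.283 after one full turn. Stiff (needs about 5 to 6 N at the handle), has no spring, and stays where it is left. Each clockwise turn lowers wheel, handle and platen together by 10 mm
- wheel_hub (a point): centre of the hand wheel, on its upright axis, at the height of the middle of the rim (about 253 mm above the table at the start). The wheel is level, dark steel: rim of 16 mm round bar, 105 mm mean radius, three spokes at 120 degrees, a hub of 26 mm radius that rises 23 mm above this point. The wheel is the highest part of the press
- rim: rim and three spokes of the hand wheel; origin on the wheel's axis, 53 mm below the middle of the rim; its x axis points from the wheel's axis to the handle, z up
- handle: the wheel's single upright handle: turned light wood, round, 26 mm diameter (20 mm at both ends), 60 mm tall, standing on the rim where one spoke meets it, 105 mm from the wheel's axis; it spins freely on its pin. Origin at the centre of its lower end, 10 mm above the top of the rim; z up. Nothing else on the wheel stands up beside it
- handle_mid (a point): middle of the handle on its own axis, 30 mm above its lower end and 40 mm above the top of the rim (about 301 mm above the table at the start)
- press: print press fixed to the table, grey, 250 x 330 mm, origin under its centre at table height; bed, two round columns 140 mm either side of the middle along its y axis, bridge and column nuts up to 214 mm high, screw in the middle with the hand wheel above. The pack of prints with grey felt lies on its bed
- bottle_tall: loose blue paint bottle with a white nozzle, 66 mm diameter, 205 mm tall, upright; origin under its centre. To be left alone
- bottle_small: loose yellow paint bottle with a white nozzle, 54 mm diameter, 165 mm tall, upright; origin under its centre. To be left alone
- tape: loose roll of masking tape lying flat, 104 mm diameter, 46 mm high; origin under its centre. To be left alone
- knife: loose blue snap-off knife, 150 x 20 x 16 mm, lying along its x; origin under its centre. To be left alone
- tub: loose white open tub, 100 mm diameter, 105 mm tall; origin under its centre. To be left alone
- brayer: loose ink roller with wooden handle, about 200 x 100 x 36 mm, lying along its x; origin on the table between handle and roller. To be left alone
- squeegee: loose blue squeegee with a T handle, about 165 x 190 x 26 mm, lying flat, handle to its -x; origin under the middle of its bar. To be left alone

How it is judged:
By the outcome, as a careful person would: the job done as asked, in the order asked, and still so for the second after the job is handed in, with the robot touching nothing.
It also fails if it takes over 58 s, if anything falls off the work surface, if the arm or the gripper's body presses on something with over 40 N, if the wrist force passes 120 N, or if a joint passes its speed limit or range.

## Working session

There is one attempt and no reset: what is moved stays moved. The work goes in short steps, Python scripts to look and compute and a tool call to move; the robot and the scene stay as the last step left them, time stands still between calls to the robot, and variables do not carry over. Pictures are saved under pics/ and viewed, at most 10 in all, crops included, and the job is handed in when it is done.

Besides the shell and the picture viewer there is one more tool, called after "Call:" in YAML: its name, and indented under it one key for each argument. play_rows: Moves the arm, as the interface text tells. Its arguments: {"type":"object","properties":{"commands":{"type":"array"},"force":{"type":"number"}},"required":["commands"]}

```bash
mkdir -p pics; cat > h.py <<'E'
import numpy as np, cv2
from workcell import bot
from scipy.spatial.transform import Rotation as R
def cam(n):
    p=bot.camera_params(n); f=200/np.tan(np.radians(p['fov_y'])/2)
    Rm=R.from_rotvec(np.ravel(p['rvec'])).as_matrix(); return p,f,Rm,np.ravel(p['tvec'])
def ray(n,u,v):
    p,f,Rm,t=cam(n); a=np.array([u-p['cx'],v-p['cy']])/f
    if n=='wrist':
        r=np.hypot(*a); d=np.r_[a/r*np.sin(r),np.cos(r)]
    else: d=np.r_[a,1]; d/=np.linalg.norm(d)
    return -Rm.T@t, Rm.T@d
def atz(n,u,v,z):
    o,d=ray(n,u,v); return o+d*(z-o[2])/d[2]
def tri(a,b):
    (o1,d1),(o2,d2)=a,b
    s=np.linalg.lstsq(np.c_[d1,-d2],o2-o1,rcond=None)[0]
    p,q=o1+s[0]*d1,o2+s[1]*d2; return (p+q)/2,np.linalg.norm(p-q)
def proj(n,P):
    p,f,Rm,t=cam(n); c=Rm@np.asarray(P)+t; return c[:2]/c[2]*f+[p['cx'],p['cy']]
E
python3 - <<'E'
from h import *
for n in('top','side'):
    cv2.imwrite(f'pics/{n}0.png',bot.read_camera(n)); p,f,Rm,t=cam(n); print(n,f,-Rm.T@t,Rm[2],p['cx'],p['cy'])
print(bot.read_state())
E
```

```text
top 514.5338320859022 [0.48130456 0.01221095 1.53467322] [ 9.35488575e-02 -6.94694368e-04 -9.95614448e-01] 317.3664043613781 198.81429432452106
side 412.4618936818055 [0.19942068 0.64519655 0.92875517] [ 0.39212653 -0.60806925 -0.69028152] 312.9560999232461 200.20998272984866
{'time': 0.1, 'q': array([-1.28287347e+00,  2.64664070e-01,  1.60525229e+00,  3.80558934e-05,
        1.27369642e+00, -3.68968170e-02]), 'joint_vel': array([-3.84747822e-04, -1.67144679e-03, -4.05916405e-03, -1.61178950e-03,
        3.91500853e-03, -4.54530416e-05]), 'joint_torque': array([-2.11585484e-04, -5.16705537e+01, -3.68591058e+01, -1.39871304e-04,
        6.26776848e-03, -3.87295358e-05]), 'tool_pos': array([ 0.21525501, -0.63911005,  0.25508771]), 'tcp_rot': array([-3.09827129e+00, -5.07643346e-01,  3.40322732e-04]), 'wrist_force': array([ 0.00721989, -1.29492702, -0.66416664]), 'torque': array([ 0.01705079, -0.01695736, -0.00954874]), 'grip_force': 0.0, 'width': 0.9970518144814616}
```

View pics/top0.png

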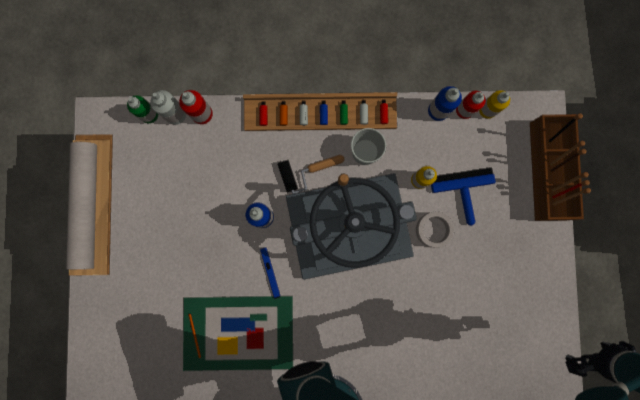

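View pics/side0.png

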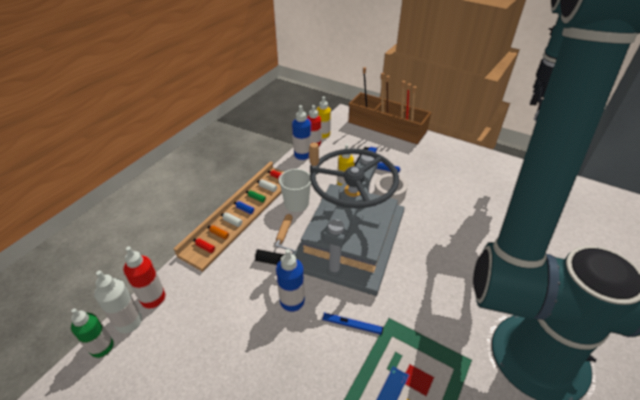

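The top view shows the wheel hub near (355,222), with the handle at (344,180) on the far side. In the side view the handle is near (315,155) and the hub near (354,176). I'll enlarge both for measuring.

```bash
python3 - <<'E'
from h import *
a=cv2.imread('pics/top0.png')[165:275,295:425]; b=cv2.imread('pics/side0.png')[130:220,295:425]
cv2.imwrite('pics/c.png',np.hstack([cv2.resize(a[:90+20],None,fx=3,fy=3,interpolation=3),cv2.resize(np.pad(b,((0,20),(0,0),(0,0))),None,fx=3,fy=3,interpolation=3)]))
E
```

```text
(no output)
```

View pics/c.png

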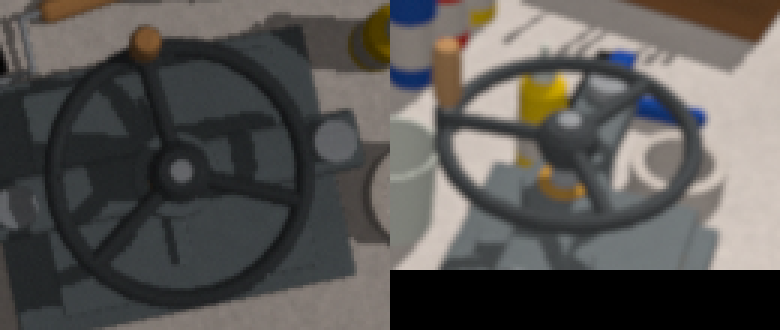

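```bash
python3 - <<'E'
from h import *
from scipy.optimize import least_squares
T=lambda x,y:(295+x/3,165+y/3); S=lambda x,y:(295+x/3,130+y/3)
print('hubcap',tri(ray('top',*T(181,170)),ray('side',*S(178,118))))
# rim: extents centre line (bar centres)
th=np.linspace(0,2*np.pi,400)
meas={'top':[T(49.5,0)[0],T(309,0)[0],T(0,45)[1],T(0,301)[1]],'side':[S(52,0)[0],S(308,0)[0],S(0,61)[1],S(0,226)[1]]}
def rim(c,r): return np.c_[c[0]+r*np.cos(th),c[1]+r*np.sin(th),0*th+c[2]]
def ext(n,c,r):
    p,f,Rm,t=cam(n); X=rim(c,r)@Rm.T+t; u=X[:,:2]/X[:,2:]*f+[p['cx'],p['cy']]
    return np.r_[u[:,0].min(),u[:,0].max(),u[:,1].min(),u[:,1].max()]
fun=lambda x:np.r_[ext('top',x[:3],x[3])-meas['top'],ext('side',x[:3],x[3])-meas['side']]
s=least_squares(fun,[.45,-.05,.25,.105]); print('rim',s.x,s.fun.round(2))
s2=least_squares(lambda x:fun(np.r_[x,.105]),s.x[:3]); print('rim r fixed',s2.x,s2.fun.round(2)); c=s2.x
print('h top',tri(ray('top',*T(147,38)),ray('side',*S(57,42))))
print('h low',tri(ray('top',*T(146,50)),ray('side',*S(61,102))))
def seg(n,box):
    im=cv2.imread(f'pics/{n}0.png').astype(int); u0,u1,v0,v1=box; m=np.zeros(im.shape[:2],bool); q=im[v0:v1,u0:u1]
    m[v0:v1,u0:u1]=(q[...,2]-q[...,0]>35)&(q[...,2]>80); v,u=np.nonzero(m); return (u.min(),u.max(),v.min(),v.max()),u.mean(),v.mean(),len(u)
a=seg('top',(335,354,168,190)); b=seg('side',(306,322,138,170)); print(a,b)
m,e=tri(ray('top',*a[1:3]),ray('side',*b[1:3])); print('h mid',m,e,'r',np.hypot(*(m-c)[:2]),'az',np.degrees(np.arctan2(*(m-c)[1::-1])))
for z in(.27,.3,.331):
    print(z,atz('top',*a[1:3],z),atz('side',*b[1:3],z))
def X(n,u,v,z):return atz(n,u,v,z)[:2].round(3)
print('tallbottle',X('top',258,212,.2),'yellow',X('top',428,173,.16),'tub',X('top',368,143,.1),'columns',X('top',299,234,.214),X('top',407,211,.214))
E
```

```text
hubcap (array([ 0.54253651, -0.08080089,  0.27278354]), np.float64(0.000751977249019614))
rim [ 0.54120138 -0.08114162  0.25216824  0.10707088] [ 0.36 -0.22 -0.15  0.43 -0.11 -0.2  -0.1   0.06]
rim r fixed [ 0.54077145 -0.08042077  0.25350526] [ 0.9  -1.26  0.78 -0.22  0.69 -0.93  0.15 -0.72]
h top (array([ 0.64334958, -0.05237768,  0.33035546]), np.float64(0.0006823298812597934))
h low (array([ 0.64185949, -0.0547858 ,  0.2667773 ]), np.float64(0.0008198237922582303))
((np.int64(340), np.int64(348), np.int64(174), np.int64(182)), np.float64(343.90909090909093), np.float64(177.86363636363637), 66) ((np.int64(309), np.int64(321), np.int64(138), np.int64(164)), np.float64(314.2764976958525), np.float64(151.86175115207374), 217)
h mid [ 0.64531385 -0.05405993  0.30468722] 0.002979327667034216 r 0.10781468706652371 az 14.152369490280329
0.27 [ 0.65129955 -0.0552107   0.27      ] [ 0.66861701 -0.0935083   0.27      ]
0.3 [ 0.647267   -0.05361135  0.3       ] [ 0.64724961 -0.05986736  0.3       ]
0.331 [ 0.64310004 -0.05195869  0.331     ] [ 0.62516995 -0.02510505  0.331     ]
tallbottle [0.575 0.166] yellow [ 0.676 -0.288] tub [ 0.773 -0.134] columns [0.516 0.06 ] [ 0.57  -0.219]
```

```bash
cat >> h.py <<'E'
C=np.array([.5415,-.081]); RH=.105; A0=15.2
def rows(targets,cmd=None,g=1):
    s=bot.read_state(); Rt=R.from_rotvec(s['tcp_rot']).as_matrix(); p=s['tool_pos'] if cmd is None else np.array(cmd)
    for t in targets: print(((Rt.T@(np.asarray(t)-p))/.6).round(3).tolist()+[0,0,0,g])
def rho(ang,yaw=18.6,hx=.011,hy=.0145,r=.013):
    # distance from block centre along heading ang (deg, world) to handle centre in contact
    a=np.radians(ang-yaw); d=np.abs([np.cos(a),np.sin(a)]); s=np.linspace(0,.05,5001)[:,None]*d
    return s[np.linalg.norm(np.maximum(s-[hx,hy],0),axis=1)<=r,:].max(0)@d
def behind(turn,z,gap=0):
    az=np.radians(A0-turn); H=C+RH*np.array([np.cos(az),np.sin(az)]); d=np.array([np.sin(az),-np.cos(az)])
    return np.r_[H-(rho(A0-turn-90)+gap)*d,z]
E
python3 - <<'E'
from h import *
print([round(rho(x),4) for x in(0,18.6,-71.4,-20)])
a=behind(0,.315,.012); print(a)
rows([[.215,-.64,.42],[a[0],a[1],.42],a],cmd=[.215,-.64,.256])
E
```

```text
[np.float64(0.0253), np.float64(0.024), np.float64(0.0275), np.float64(0.0298)]
[ 0.63245977 -0.01531338  0.315     ]
[0.0, -0.001, -0.273, 0, 0, 0, 1]
[0.992, -0.765, -0.272, 0, 0, 0, 1]
[0.992, -0.765, -0.097, 0, 0, 0, 1]
```

Call:
play_rows:
  commands:
    - [[0,0,-0.273,0,0,0,1],[0,0,-0.273,0,0,0,1],[0,0,-0.273,0,0,0,1],[0,0,-0.273,0,0,0,1],[0.992,-0.765,-0.273,0,0,0,1],[0.992,-0.765,-0.273,0,0,0,1],[0.992,-0.765,-0.273,0,0,0,1],[0.992,-0.765,-0.273,0,0,0,1]]

```text
time: 0.9
tool_pos: [0.327, -0.4716, 0.4189]
tcp_rot: [-3.099, -0.506, 0.001]
wrist_force: [0.4, -0.1, 0.5]
width: -0.005
grip_force: 0.0
```

```bash
python3 - <<'E'
from h import *
s=bot.read_state();print(s['tool_pos'],s['tcp_rot'],s['q'])
a=behind(0,.315,.012); rows([[a[0],a[1],.42]])
E
```

```text
[ 0.32700353 -0.4716258   0.41890702] [-3.09898296e+00 -5.06387914e-01  5.41439977e-04] [-1.00809839e+00  1.57806570e-02  1.59163734e+00  2.71329893e-04
  1.53569878e+00  2.38742101e-01]
[0.725, -0.559, -0.001, 0, 0, 0, 1]
```

Call:
play_rows:
  commands:
    - [[0.71,-0.55,0,0,0,0,1],[0.71,-0.55,0,0,0,0,1],[0.71,-0.55,0,0,0,0,1],[0.71,-0.55,0,0,0,0,1],[0.71,-0.55,0,0,0,0,1],[0.71,-0.55,0,0,0,0,1],[0.71,-0.55,0,0,0,0,1],[0.71,-0.55,0,0,0,0,1]]

```text
time: 1.7
tool_pos: [0.5485, -0.1383, 0.4192]
tcp_rot: [-3.1, -0.508, 0.002]
wrist_force: [0.2, -0.7, -0.1]
width: 0.0
grip_force: 0.0
```

Call:
play_rows:
  commands:
    - [[0.1,-0.077,0,0,0,0,1],[0.1,-0.077,0,0,0,0,1],[0.1,-0.077,0,0,0,0,1]]

```text
time: 2.0
tool_pos: [0.5913, -0.0741, 0.4182]
tcp_rot: [-3.097, -0.515, 0.003]
wrist_force: [0.7, -1.2, -0.6]
width: 0.0
grip_force: 0.0
```

```bash
python3 - <<'E'
from h import *
s=bot.read_state();print(s['tool_pos'],s['tcp_rot'],s['joint_vel'].round(3))
a=behind(0,.315,.012); rows([[a[0],a[1],.42],a])
E
```

```text
[ 0.59129604 -0.07406862  0.41824595] [-3.09721361e+00 -5.14915740e-01  2.97954615e-03] [-0.056 -0.024  0.018 -0.043  0.018 -0.033]
[0.097, -0.07, -0.003, 0, 0, 0, 1]
[0.097, -0.07, 0.172, 0, 0, 0, 1]
```

Call:
play_rows:
  commands:
    - [[0.097,-0.07,0,0,0,0,1],[0.097,-0.07,0,0,0,0,1],[0.097,-0.07,0,0,0,0,1],[0.097,-0.07,0.09,0,0,0,1],[0.097,-0.07,0.17,0,0,0,1],[0.097,-0.07,0.17,0,0,0,1],[0.097,-0.07,0.17,0,0,0,1]]

```text
time: 2.7
tool_pos: [0.6304, -0.0205, 0.3171]
tcp_rot: [3.1, 0.506, -0.005]
wrist_force: [0.7, 0.2, 0.3]
width: 0.001
grip_force: 0.0
```

```bash
python3 - <<'E'
from h import *
s=bot.read_state();print(s['tool_pos'],s['tcp_rot'],s['wrist_force'],behind(0,.315,.012))
a=bot.read_camera('top')[150:260,290:420]; b=bot.read_camera('side')[90:200,270:400]
cv2.imwrite('pics/d.png',cv2.resize(np.hstack([a,b]),None,fx=3,fy=3,interpolation=3))
cv2.imwrite('pics/w.png',bot.read_camera('wrist'))
E
```

```text
[ 0.63037381 -0.02047988  0.31707126] [ 3.10035154  0.50631091 -0.00499104] [0.69153278 0.17894886 0.27705629] [ 0.63245977 -0.01531338  0.315     ]
```

View pics/d.png

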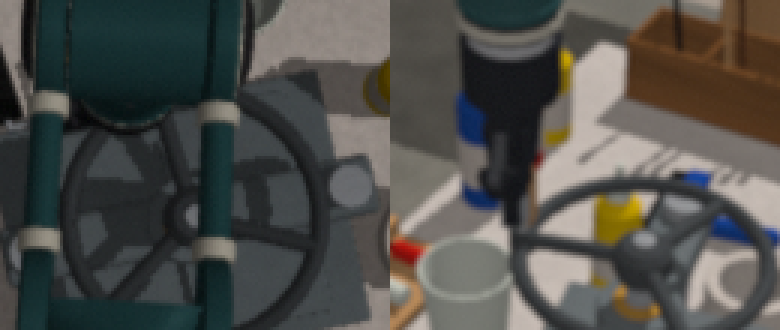

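View pics/w.png

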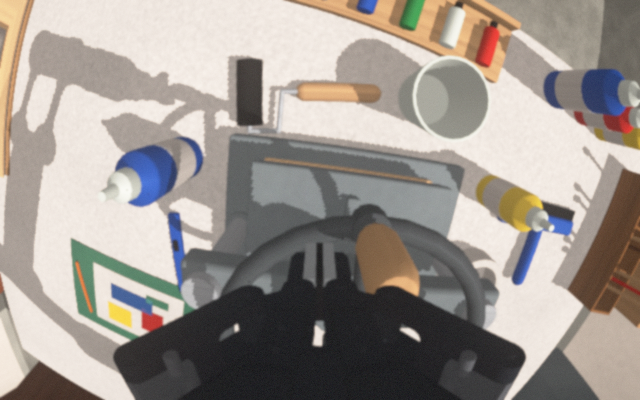

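The fingertips are shut and stand about 7 mm behind the handle. In the wrist view the tips are at (320,250) and the handle is at (385,260), with nothing touching. I'll push the first 35° next.

```bash
python3 - <<'E'
from h import *
rows([behind(0,.316)]+[behind(5*k,.316-5*k/36000) for k in range(1,8)])
E
```

```text
[0.002, 0.013, 0.005, 0, 0, 0, 1]
[0.005, 0.028, 0.005, 0, 0, 0, 1]
[0.006, 0.043, 0.005, 0, 0, 0, 1]
[0.006, 0.058, 0.006, 0, 0, 0, 1]
[0.005, 0.072, 0.006, 0, 0, 0, 1]
[0.003, 0.087, 0.006, 0, 0, 0, 1]
[-0.0, 0.101, 0.006, 0, 0, 0, 1]
[-0.006, 0.116, 0.007, 0, 0, 0, 1]
```

Call:
play_rows:
  commands:
    - [[0.002,0.013,0.002,0,0,0,1],[0.005,0.028,0.002,0,0,0,1],[0.006,0.043,0.002,0,0,0,1],[0.006,0.058,0.002,0,0,0,1],[0.005,0.072,0.003,0,0,0,1],[0.003,0.087,0.003,0,0,0,1],[0,0.101,0.003,0,0,0,1],[-0.006,0.116,0.004,0,0,0,1]]

```text
time: 3.65
tool_pos: [0.6517, -0.0869, 0.3161]
tcp_rot: [3.1, 0.508, 0.004]
wrist_force: [2.7, 3.3, 4.3]
width: 0.002
grip_force: 2.3
```

```bash
python3 - <<'E'
from h import *
s=bot.read_state();print(s['tool_pos'],s['wrist_force'],behind(35,.315), s['q'].round(2))
w=bot.read_camera('wrist'); cv2.imwrite('pics/w2.png',w)
E
```

```text
[ 0.65167235 -0.0869158   0.31614595] [2.67479718 3.25081202 4.25844187] [ 0.65085772 -0.08722141  0.315     ] [-0.17  0.2   1.57  0.    1.37  1.08]
```

View pics/w2.png

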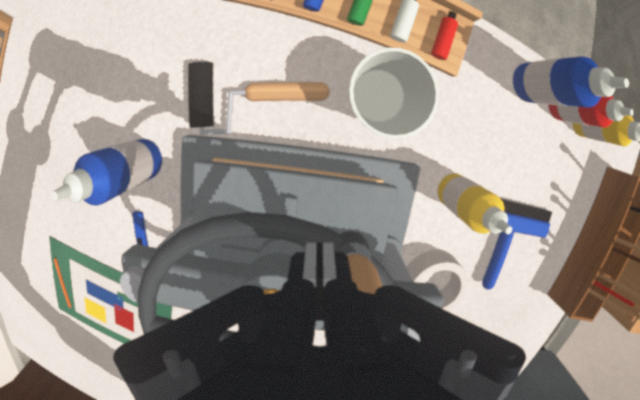

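The wheel is turning: the handle sits against the finger at (360,275) and the force is about 5 N. Continuing.

```bash
python3 - <<'E'
from h import *
P=lambda t:behind(t,.316-t/36000)
for a in range(35,275,40):
    print(a);rows([P(a+5*k) for k in range(1,9)],cmd=P(a))
E
```

```text
35
[-0.007, 0.015, 0.0, 0, 0, 0, 1]
[-0.015, 0.029, 0.001, 0, 0, 0, 1]
[-0.026, 0.043, 0.001, 0, 0, 0, 1]
[-0.038, 0.057, 0.001, 0, 0, 0, 1]
[-0.051, 0.069, 0.001, 0, 0, 0, 1]
[-0.065, 0.079, 0.002, 0, 0, 0, 1]
[-0.079, 0.088, 0.002, 0, 0, 0, 1]
[-0.094, 0.095, 0.002, 0, 0, 0, 1]
75
[-0.015, 0.006, 0.0, 0, 0, 0, 1]
[-0.03, 0.011, 0.0, 0, 0, 0, 1]
[-0.046, 0.014, 0.001, 0, 0, 0, 1]
[-0.061, 0.016, 0.001, 0, 0, 0, 1]
[-0.076, 0.017, 0.001, 0, 0, 0, 1]
[-0.09, 0.016, 0.001, 0, 0, 0, 1]
[-0.105, 0.015, 0.002, 0, 0, 0, 1]
[-0.118, 0.012, 0.002, 0, 0, 0, 1]
115
[-0.013, -0.003, 0.0, 0, 0, 0, 1]
[-0.027, -0.008, 0.0, 0, 0, 0, 1]
[-0.04, -0.013, 0.001, 0, 0, 0, 1]
[-0.053, -0.021, 0.001, 0, 0, 0, 1]
[-0.066, -0.029, 0.001, 0, 0, 0, 1]
[-0.079, -0.04, 0.001, 0, 0, 0, 1]
[-0.091, -0.052, 0.001, 0, 0, 0, 1]
[-0.101, -0.065, 0.002, 0, 0, 0, 1]
155
[-0.009, -0.014, 0.0, 0, 0, 0, 1]
[-0.017, -0.029, 0.0, 0, 0, 0, 1]
[-0.024, -0.044, 0.001, 0, 0, 0, 1]
[-0.029, -0.06, 0.001, 0, 0, 0, 1]
[-0.033, -0.075, 0.001, 0, 0, 0, 1]
[-0.035, -0.09, 0.001, 0, 0, 0, 1]
[-0.037, -0.105, 0.001, 0, 0, 0, 1]
[-0.037, -0.12, 0.002, 0, 0, 0, 1]
195
[0.001, -0.014, 0.0, 0, 0, 0, 1]
[0.003, -0.029, 0.0, 0, 0, 0, 1]
[0.007, -0.044, 0.001, 0, 0, 0, 1]
[0.012, -0.059, 0.001, 0, 0, 0, 1]
[0.019, -0.073, 0.001, 0, 0, 0, 1]
[0.027, -0.088, 0.001, 0, 0, 0, 1]
[0.038, -0.102, 0.001, 0, 0, 0, 1]
[0.05, -0.115, 0.002, 0, 0, 0, 1]
235
[0.013, -0.012, 0.0, 0, 0, 0, 1]
[0.027, -0.022, 0.0, 0, 0, 0, 1]
[0.042, -0.031, 0.001, 0, 0, 0, 1]
[0.056, -0.039, 0.001, 0, 0, 0, 1]
[0.072, -0.045, 0.001, 0, 0, 0, 1]
[0.087, -0.049, 0.001, 0, 0, 0, 1]
[0.102, -0.053, 0.002, 0, 0, 0, 1]
[0.117, -0.055, 0.002, 0, 0, 0, 1]
```

Call:
play_rows:
  commands:
    - [[-0.007,0.015,0,0,0,0,1],[-0.015,0.029,0.001,0,0,0,1],[-0.026,0.043,0.001,0,0,0,1],[-0.038,0.057,0.001,0,0,0,1],[-0.051,0.069,0.001,0,0,0,1],[-0.065,0.079,0.002,0,0,0,1],[-0.079,0.088,0.002,0,0,0,1],[-0.094,0.095,0.002,0,0,0,1]]

```text
time: 4.5
tool_pos: [0.615, -0.1591, 0.3144]
tcp_rot: [3.1, 0.507, 0.0]
wrist_force: [4.5, 1.8, 0.5]
width: 0.003
grip_force: 2.3
```

Call:
play_rows:
  commands:
    - [[-0.015,0.006,0,0,0,0,1],[-0.03,0.011,0,0,0,0,1],[-0.046,0.014,0.001,0,0,0,1],[-0.061,0.016,0.001,0,0,0,1],[-0.076,0.017,0.001,0,0,0,1],[-0.09,0.016,0.001,0,0,0,1],[-0.105,0.015,0.002,0,0,0,1],[-0.118,0.012,0.002,0,0,0,1]]

```text
time: 5.3
tool_pos: [0.5499, -0.1882, 0.3133]
tcp_rot: [3.099, 0.508, -0.0]
wrist_force: [4.3, -0.1, 0.2]
width: -0.001
grip_force: 2.2
```

```bash
python3 - <<'E'
from h import *
s=bot.read_state();print(s['tool_pos'],s['wrist_force'],s['tcp_rot'],behind(115,.313), s['q'].round(2))
a=bot.read_camera('top')[150:260,290:420]; b=bot.read_camera('side')[110:220,290:420]
cv2.imwrite('pics/e.png',cv2.resize(np.hstack([a,b]),None,fx=3,fy=3,interpolation=3))
E
```

```text
[ 0.54992222 -0.18818135  0.3133443 ] [ 4.26900237 -0.08449079  0.15840592] [ 3.09924996e+00  5.07701063e-01 -5.82401376e-05] [ 0.55050993 -0.18911114  0.313     ] [-0.37  0.06  1.74 -0.    1.35  0.87]
```

View pics/e.png

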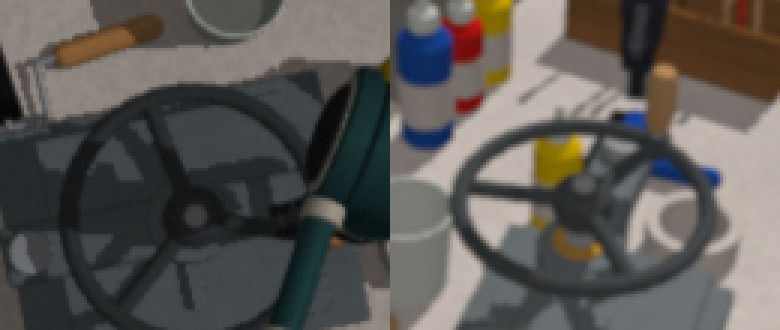

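The handle is at about 115° on the right-hand side, side crop (660,100), and leads the closed fingers cleanly. Continuing.

Call:
play_rows:
  commands:
    - [[-0.013,-0.003,0,0,0,0,1],[-0.027,-0.008,0,0,0,0,1],[-0.04,-0.013,0.001,0,0,0,1],[-0.053,-0.021,0.001,0,0,0,1],[-0.066,-0.029,0.001,0,0,0,1],[-0.079,-0.04,0.001,0,0,0,1],[-0.091,-0.052,0.001,0,0,0,1],[-0.101,-0.065,0.002,0,0,0,1]]

```text
time: 6.2
tool_pos: [0.4796, -0.1701, 0.3119]
tcp_rot: [3.1, 0.507, -0.002]
wrist_force: [2.6, -3.5, 0.6]
width: 0.004
grip_force: 2.2
```

Call:
play_rows:
  commands:
    - [[-0.009,-0.014,0,0,0,0,1],[-0.017,-0.029,0,0,0,0,1],[-0.024,-0.044,0.001,0,0,0,1],[-0.029,-0.06,0.001,0,0,0,1],[-0.033,-0.075,0.001,0,0,0,1],[-0.035,-0.09,0.001,0,0,0,1],[-0.037,-0.105,0.001,0,0,0,1],[-0.037,-0.12,0.002,0,0,0,1]]

```text
time: 7.0
tool_pos: [0.4362, -0.1082, 0.3109]
tcp_rot: [3.1, 0.508, -0.001]
wrist_force: [1.0, -4.6, -0.9]
width: -0.001
grip_force: 2.3
```

```bash
python3 - <<'E'
from h import *
s=bot.read_state();print(s['tool_pos'],s['wrist_force'],s['tcp_rot'],behind(195,.3106), s['q'].round(2))
E
```

```text
[ 0.43623379 -0.10816037  0.31087478] [ 1.00547406 -4.61994869 -0.89614433] [ 3.10018049e+00  5.07969599e-01 -9.53669416e-04] [ 0.4366018  -0.11034634  0.3106    ] [-0.3  -0.21  1.99 -0.    1.36  0.95]
```

Call:
play_rows:
  commands:
    - [[0.001,-0.014,0,0,0,0,1],[0.003,-0.029,0,0,0,0,1],[0.007,-0.044,0.001,0,0,0,1],[0.012,-0.059,0.001,0,0,0,1],[0.019,-0.073,0.001,0,0,0,1],[0.027,-0.088,0.001,0,0,0,1],[0.038,-0.102,0.001,0,0,0,1],[0.05,-0.115,0.002,0,0,0,1]]

```text
time: 7.8
tool_pos: [0.4431, -0.0328, 0.3097]
tcp_rot: [-3.1, -0.508, 0.001]
wrist_force: [-3.3, -3.9, 1.8]
width: 0.001
grip_force: 2.2
```

Call:
play_rows:
  commands:
    - [[0.013,-0.012,0,0,0,0,1],[0.027,-0.022,0,0,0,0,1],[0.042,-0.031,0.001,0,0,0,1],[0.056,-0.039,0.001,0,0,0,1],[0.072,-0.045,0.001,0,0,0,1],[0.087,-0.049,0.001,0,0,0,1],[0.102,-0.053,0.002,0,0,0,1],[0.117,-0.055,0.002,0,0,0,1]]

```text
time: 8.6
tool_pos: [0.4999, 0.0203, 0.3085]
tcp_rot: [-3.1, -0.508, -0.0]
wrist_force: [-5.1, -1.1, 1.4]
width: -0.001
grip_force: 2.3
```

```bash
python3 - <<'E'
from h import *
s=bot.read_state();print(s['tool_pos'],s['wrist_force'],s['tcp_rot'],behind(275,.3084), s['q'].round(2))
P=lambda t:behind(t,.316-t/36000)
rows([P(t) for t in range(280,315,5)])
im=bot.read_camera('side'); cv2.imwrite('pics/side_275.png',im)
im=bot.read_camera('top'); cv2.imwrite('pics/top_275.png',im)
a=im[150:260,290:420]; b=cv2.imread('pics/side_275.png')[110:220,290:420]
cv2.imwrite('pics/f.png',cv2.resize(np.hstack([a,b]),None,fx=3,fy=3,interpolation=3))
E
```

```text
[0.49988198 0.0202566  0.30850818] [-5.06473417 -1.064151    1.37817947] [-3.10015440e+00 -5.07877725e-01 -4.61252513e-05] [0.49902952 0.01804446 0.3084    ] [-0.01 -0.1   1.9   0.    1.34  1.24]
[0.012, 0.002, 0.0, 0, 0, 0, 1]
[0.027, 0.003, 0.001, 0, 0, 0, 1]
[0.041, 0.004, 0.001, 0, 0, 0, 1]
[0.055, 0.007, 0.001, 0, 0, 0, 1]
[0.068, 0.01, 0.001, 0, 0, 0, 1]
[0.082, 0.014, 0.002, 0, 0, 0, 1]
[0.095, 0.02, 0.002, 0, 0, 0, 1]
```

View pics/f.png

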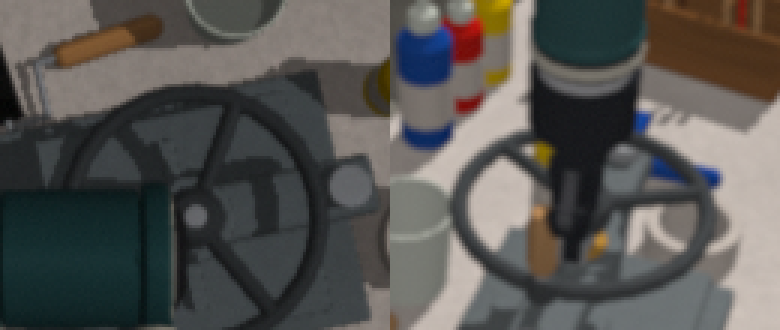

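Spokes agree with about 275° (the upper-right spoke is at azimuth -20°). Continuing to about 310°, then 345°.

Call:
play_rows:
  commands:
    - [[0.012,0.001,0,0,0,0,1],[0.027,0.003,0.001,0,0,0,1],[0.041,0.004,0.001,0,0,0,1],[0.055,0.007,0.001,0,0,0,1],[0.068,0.01,0.001,0,0,0,1],[0.082,0.014,0.002,0,0,0,1],[0.095,0.02,0.002,0,0,0,1]]

```text
time: 9.4
tool_pos: [0.5577, 0.0271, 0.3073]
tcp_rot: [-3.099, -0.508, -0.0]
wrist_force: [-4.5, -0.3, 1.2]
width: 0.001
grip_force: 2.4
```

```bash
python3 - <<'E'
from h import *
s=bot.read_state();print(s['tool_pos'],s['wrist_force'],behind(310,.3074), s['q'].round(2))
P=lambda t:behind(t,.316-t/36000)
rows([P(t) for t in range(315,350,5)])
E
```

```text
[0.55773568 0.02712071 0.30725859] [-4.48802524 -0.31832333  1.24732094] [0.55776448 0.02715187 0.3074    ] [0.   0.01 1.79 0.   1.33 1.25]
[0.013, 0.007, 0.0, 0, 0, 0, 1]
[0.026, 0.016, 0.0, 0, 0, 0, 1]
[0.039, 0.026, 0.0, 0, 0, 0, 1]
[0.051, 0.038, 0.001, 0, 0, 0, 1]
[0.061, 0.052, 0.001, 0, 0, 0, 1]
[0.071, 0.066, 0.001, 0, 0, 0, 1]
[0.079, 0.081, 0.001, 0, 0, 0, 1]
```

Call:
play_rows:
  commands:
    - [[0.013,0.007,0,0,0,0,1],[0.026,0.016,0,0,0,0,1],[0.039,0.026,0,0,0,0,1],[0.051,0.038,0.001,0,0,0,1],[0.061,0.052,0.001,0,0,0,1],[0.071,0.066,0.001,0,0,0,1],[0.079,0.081,0.001,0,0,0,1],[0.079,0.081,0.001,0,0,0,1]]

```text
time: 10.2
tool_pos: [0.619, -0.006, 0.3065]
tcp_rot: [3.098, 0.506, 0.002]
wrist_force: [0.4, -0.1, -0.1]
width: 0.004
grip_force: 0.0
```

```bash
python3 - <<'E'
from h import *
s=bot.read_state();print(s['tool_pos'],s['wrist_force'],behind(345,.3074), s['q'].round(2))
p=behind(345,.3074,.025); 
rows([p,[p[0],p[1],.45],[.40,-.35,.45]])
E
```

```text
[ 0.61903101 -0.00597204  0.30646234] [ 0.42135967 -0.08825586 -0.13322004] [ 0.61812908 -0.00392271  0.3074    ] [-0.05  0.13  1.67 -0.    1.34  1.2 ]
[-0.009, -0.045, -0.002, 0, 0, 0, 1]
[-0.008, -0.044, -0.239, 0, 0, 0, 1]
[-0.528, 0.428, -0.239, 0, 0, 0, 1]
```

Call:
play_rows:
  commands:
    - [[-0.009,-0.045,0,0,0,0,1],[-0.009,-0.045,0,0,0,0,1],[-0.009,-0.045,-0.08,0,0,0,1],[-0.009,-0.045,-0.16,0,0,0,1],[-0.009,-0.045,-0.24,0,0,0,1],[-0.14,0.075,-0.24,0,0,0,1],[-0.2,0.13,-0.24,0,0,0,1],[-0.26,0.18,-0.24,0,0,0,1]]

```text
time: 11.0
tool_pos: [0.5301, -0.1133, 0.4518]
tcp_rot: [3.097, 0.509, 0.004]
wrist_force: [0.1, -0.5, 0.4]
width: 0.005
grip_force: 0.0
```

Call:
play_rows:
  commands:
    - [[-0.27,0.25,0,0,0,0,1],[-0.27,0.25,0,0,0,0,1],[-0.27,0.25,0,0,0,0,1],[-0.27,0.25,0,0,0,0,1],[-0.27,0.25,0,0,0,0,1],[-0.27,0.25,0,0,0,0,1]]

```text
time: 11.6
tool_pos: [0.4229, -0.3086, 0.451]
tcp_rot: [3.099, 0.499, -0.001]
wrist_force: [0.3, 0.1, 0.1]
width: 0.0
grip_force: 0.0
```

```bash
cat >> h.py <<'E'
def seg(im,box):
    im=im.astype(int); u0,u1,v0,v1=box; q=im[v0:v1,u0:u1]
    m=(q[...,2]-q[...,0]>35)&(q[...,2]>80); v,u=np.nonzero(m); return u.mean()+u0,v.mean()+v0,len(u)
E
python3 - <<'E'
from h import *
print(bot.read_state()['tool_pos'])
t=bot.read_camera('top'); s=bot.read_camera('side'); cv2.imwrite('pics/top1.png',t); cv2.imwrite('pics/side1.png',s)
a=cv2.imread('pics/top0.png')[155:265,295:425]; b=t[155:265,295:425]
print(seg(cv2.imread('pics/top0.png'),(330,358,168,195)),seg(t,(325,358,168,195)))
c=cv2.imread('pics/side0.png')[130:220,295:425]; d=s[130:220,295:425]
cv2.imwrite('pics/g.png',cv2.resize(np.vstack([np.hstack([a,b]),np.hstack([c,d])]),None,fx=3,fy=3,interpolation=3))
E
```

```text
[ 0.4228506  -0.30858492  0.4510403 ]
(np.float64(343.90909090909093), np.float64(177.86363636363637), 66) (np.float64(334.95588235294116), np.float64(182.14705882352942), 68)
```

View pics/g.png

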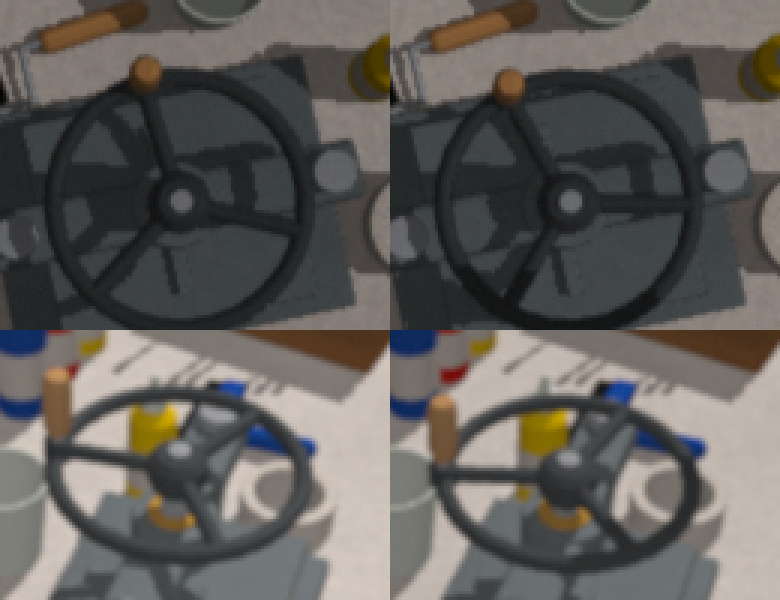

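```bash
cat >> h.py <<'E'
def wt(im):  # dark-spoke angle: mean darkness over 3 spokes vs angle, on wheel plane
    pass
def handle_az(im,z,box=(320,360,166,198)):
    im=im.astype(float); u0,u1,v0,v1=box; q=im[v0:v1,u0:u1]; w=np.clip(q[...,2]-q[...,0]-20,0,60)
    n,l,st,ce=cv2.connectedComponentsWithStats((w>10).astype(np.uint8)); k=1+np.argmax(st[1:,4]); w=w*(l==k)
    vv,uu=np.mgrid[v0:v1,u0:u1]; P=atz('top',(w*uu).sum()/w.sum(),(w*vv).sum()/w.sum(),z); d=P[:2]-C
    return np.degrees(np.arctan2(d[1],d[0])),np.hypot(*d)
def spoke_az(im,z,a0):
    g=cv2.cvtColor(im,cv2.COLOR_BGR2GRAY).astype(np.float32); rr=np.linspace(.04,.09,40); best=[]
    A=np.arange(-8,8.01,.2); out=[]
    for k in (0,120,240):
        T=np.radians(a0+k+A)[:,None]; X=np.stack([C[0]+rr*np.cos(T),C[1]+rr*np.sin(T),0*T+z+0*rr],-1).reshape(-1,3)
        p,f,Rm,t=cam('top'); c=X@Rm.T+t; uv=(c[:,:2]/c[:,2:]*f+[p['cx'],p['cy']]).astype(np.float32)
        s=cv2.remap(g,uv[None,:,0],uv[None,:,1],cv2.INTER_LINEAR).reshape(len(A),-1).mean(1)
        w=np.convolve(s,np.ones(25)/25,'valid'); i=np.argmin(w)+12; out.append(round(A[i]+a0,1))
    return out
E
python3 - <<'E'
from h import *
i0=cv2.imread('pics/top0.png');i1=cv2.imread('pics/top1.png')
for z in(.32,.325,.33): print(z,handle_az(i0,z),handle_az(i1,z-.0097))
print(spoke_az(i0,.255,15.2),spoke_az(i1,.2455,28))
E
```

```text
0.32 (np.float64(15.858645088403048), np.float64(0.10594630403711298)) (np.float64(28.174111581168557), np.float64(0.10574298846442533))
0.325 (np.float64(16.096139197216246), np.float64(0.10537759380359765)) (np.float64(28.419901475489176), np.float64(0.10527516015098258))
0.33 (np.float64(16.336206493112826), np.float64(0.10481071374246455)) (np.float64(28.66788102256175), np.float64(0.10480928646452865))
[np.float64(20.0), np.float64(11.6), np.float64(14.0)] [np.float64(33.6), np.float64(23.6), np.float64(26.0)]
```

Both handle and spokes put the wheel 12.3° short of the full turn (347.7°), and the handle radius checks at 105 mm. I'll go back behind it and push the rest in two small steps.

```bash
python3 - <<'E'
from h import *
H=lambda t:behind(t,.306)
p=np.array([.619,-.006,.306]); az=np.radians(A0-347.7); d=np.array([np.sin(az),-np.cos(az),0])
g=(H(347.7)-p)@d; print('gap',g, H(347.7), p)
m=bot.read_state()['tool_pos']; q=behind(347.7,.306,g+.02); print(q,q-m)
rows([[q[0],q[1],.45],[q[0],q[1],.306]])
E
```

```text
gap 0.0029102949626515513 [ 0.62178567 -0.00783088  0.306     ] [ 0.619 -0.006  0.306]
[0.61120688 0.0124908  0.306     ] [ 0.18678999  0.31838501 -0.14500465]
[0.464, -0.404, 0.001, 0, 0, 0, 1]
[0.464, -0.405, 0.241, 0, 0, 0, 1]
```

Call:
play_rows:
  commands:
    - [[0.464,-0.404,0,0,0,0,1],[0.464,-0.404,0,0,0,0,1],[0.464,-0.404,0,0,0,0,1],[0.464,-0.404,0,0,0,0,1],[0.464,-0.404,0,0,0,0,1],[0.464,-0.404,0,0,0,0,1],[0.464,-0.404,0,0,0,0,1],[0.464,-0.404,0,0,0,0,1]]

```text
time: 12.5
tool_pos: [0.6126, 0.0192, 0.4501]
tcp_rot: [-3.097, -0.517, -0.001]
wrist_force: [-0.1, -0.7, 0.3]
width: -0.003
grip_force: 0.0
```

Call:
play_rows:
  commands:
    - [[0,0,0,0,0,0,1],[0,0,0,0,0,0,1],[0,0,0,0,0,0,1]]

```text
time: 12.8
tool_pos: [0.6107, 0.0127, 0.451]
tcp_rot: [3.1, 0.507, 0.0]
wrist_force: [0.5, 0.1, -0.2]
width: -0.0
grip_force: 0.0
```

```bash
python3 - <<'E'
from h import *
print(bot.read_state()['tool_pos']);q=behind(347.7,.306,.023); print(q)
rows([[q[0],q[1],.45],q])
E
```

```text
[0.61065944 0.01270886 0.45100937]
[0.61116546 0.01257037 0.306     ]
[0.001, 0.0, 0.002, 0, 0, 0, 1]
[0.001, 0.0, 0.242, 0, 0, 0, 1]
```

Call:
play_rows:
  commands:
    - [[0.001,0,0.08,0,0,0,1],[0.001,0,0.16,0,0,0,1],[0.001,0,0.22,0,0,0,1],[0.001,0,0.242,0,0,0,1],[0.001,0,0.242,0,0,0,1],[0.001,0,0.242,0,0,0,1]]

```text
time: 13.4
tool_pos: [0.6125, 0.0129, 0.3078]
tcp_rot: [3.1, 0.506, 0.005]
wrist_force: [-0.5, -0.0, 0.7]
width: 0.009
grip_force: 0.0
```

```bash
python3 - <<'E'
from h import *
s=bot.read_state();print(s['tool_pos'],s['wrist_force']);
rows([behind(347.7,.306,.013)]+[behind(t,.306,.0029) for t in(347.7,350,352,354,355.5,357,357)])
E
```

```text
[0.61254968 0.01291786 0.30781602] [-0.50392065 -0.01710759  0.7441912 ]
[0.0, 0.016, 0.003, 0, 0, 0, 1]
[0.003, 0.033, 0.003, 0, 0, 0, 1]
[0.006, 0.04, 0.003, 0, 0, 0, 1]
[0.008, 0.046, 0.003, 0, 0, 0, 1]
[0.01, 0.052, 0.003, 0, 0, 0, 1]
[0.012, 0.057, 0.003, 0, 0, 0, 1]
[0.013, 0.061, 0.003, 0, 0, 0, 1]
[0.013, 0.061, 0.003, 0, 0, 0, 1]
```

Call:
play_rows:
  commands:
    - [[0,0.016,0.001,0,0,0,1],[0.003,0.033,0.001,0,0,0,1],[0.006,0.04,0.001,0,0,0,1],[0.008,0.046,0.001,0,0,0,1],[0.01,0.052,0.001,0,0,0,1],[0.012,0.057,0.001,0,0,0,1],[0.013,0.061,0.001,0,0,0,1],[0.013,0.061,0.001,0,0,0,1]]

```text
time: 14.2
tool_pos: [0.6313, -0.0188, 0.3055]
tcp_rot: [3.1, 0.508, 0.002]
wrist_force: [-1.0, 1.8, 4.9]
width: 0.003
grip_force: 2.9
```

Call:
play_rows:
  commands:
    - [[0,0,0,0,0,0,1]]

```text
time: 14.3
tool_pos: [0.6313, -0.0189, 0.3054]
tcp_rot: [3.099, 0.508, 0.002]
wrist_force: [-1.7, 2.3, 5.4]
width: -0.004
grip_force: 2.8
```

Call:
play_rows:
  commands:
    - [[-0.005,-0.045,0,0,0,0,1],[-0.005,-0.045,0,0,0,0,1],[-0.005,-0.045,-0.08,0,0,0,1],[-0.005,-0.045,-0.16,0,0,0,1],[-0.005,-0.045,-0.24,0,0,0,1],[-0.16,0.08,-0.24,0,0,0,1],[-0.22,0.14,-0.24,0,0,0,1],[-0.27,0.18,-0.24,0,0,0,1]]

```text
time: 15.1
tool_pos: [0.5412, -0.1243, 0.4486]
tcp_rot: [3.098, 0.51, -0.0]
wrist_force: [0.4, -0.4, 0.7]
width: -0.002
grip_force: 0.0
```

Call:
play_rows:
  commands:
    - [[-0.27,0.25,0,0,0,0,1],[-0.27,0.25,0,0,0,0,1],[-0.27,0.25,0,0,0,0,1],[-0.27,0.25,0,0,0,0,1],[-0.27,0.25,0,0,0,0,1],[-0.27,0.25,0,0,0,0,1]]

```text
time: 15.7
tool_pos: [0.4341, -0.3196, 0.4478]
tcp_rot: [3.101, 0.5, -0.004]
wrist_force: [-0.4, -0.5, 0.2]
width: 0.001
grip_force: 0.0
```

```bash
python3 - <<'E'
from h import *
i0=cv2.imread('pics/top0.png');i1=cv2.imread('pics/top1.png');i2=bot.read_camera('top'); cv2.imwrite('pics/top2.png',i2)
print(bot.read_state()['tool_pos'])
for i,z in((i0,.33),(i1,.3203),(i2,.3202)): print(handle_az(i,z))
for i,a,z in((i0,15.2,.255),(i1,27.5,.2455),(i2,16.5,.245)): print(spoke_az(i,z,a))
E
```

```text
[ 0.43506517 -0.31798906  0.44792341]
(np.float64(16.336206493112826), np.float64(0.10481071374246455))
(np.float64(28.66788102256175), np.float64(0.10480928646452865))
(np.float64(20.198018048273124), np.float64(0.10491538898990742))
[np.float64(20.0), np.float64(11.6), np.float64(14.0)]
[np.float64(33.1), np.float64(23.7), np.float64(26.1)]
[np.float64(22.1), np.float64(15.9), np.float64(18.1)]
```

The remainder is about 4° (handle 3.9°, spokes 4.1–4.3°). One last small push of the same kind.

```bash
python3 - <<'E'
from h import *
p=np.array([.6313,-.0189,.3055]); f=p+behind(359.9,0,.003)-behind(356,0,.003); print(f, f-p)
q=p+[-.006,.025,0]; print(q)
rows([[q[0],q[1],.45]])
E
```

```text
[ 0.63539076 -0.02507022  0.3055    ] [ 0.00409076 -0.00617022  0.        ]
[0.6253 0.0061 0.3055]
[0.471, -0.412, -0.004, 0, 0, 0, 1]
```

Call:
play_rows:
  commands:
    - [[0.471,-0.412,0,0,0,0,1],[0.471,-0.412,0,0,0,0,1],[0.471,-0.412,0,0,0,0,1],[0.471,-0.412,0,0,0,0,1],[0.471,-0.412,0,0,0,0,1],[0.471,-0.412,0,0,0,0,1],[0.471,-0.412,0,0,0,0,1],[0.471,-0.412,0,0,0,0,1]]

```text
time: 16.55
tool_pos: [0.6264, 0.0136, 0.4477]
tcp_rot: [-3.098, -0.516, 0.001]
wrist_force: [-0.2, -0.8, -0.3]
width: -0.001
grip_force: 0.0
```

Call:
play_rows:
  commands:
    - [[0,0,0,0,0,0,1],[0,0,0,0,0,0,1],[0,0,0,0,0,0,1],[0,0,0,0,0,0,1]]

```text
time: 16.95
tool_pos: [0.6247, 0.0074, 0.4492]
tcp_rot: [3.1, 0.506, 0.0]
wrist_force: [-0.2, 0.4, -0.0]
width: 0.002
grip_force: 0.0
```

```bash
python3 - <<'E'
from h import *
print(bot.read_state()['tool_pos'])
rows([[.6253,.0061,.3055]])
E
```

```text
[0.6246532  0.00737132 0.44919434]
[0.0, 0.002, 0.239, 0, 0, 0, 1]
```

Call:
play_rows:
  commands:
    - [[0,0.002,0.08,0,0,0,1],[0,0.002,0.16,0,0,0,1],[0,0.002,0.22,0,0,0,1],[0,0.002,0.239,0,0,0,1],[0,0.002,0.239,0,0,0,1],[0,0.002,0.239,0,0,0,1],[0,0.002,0.239,0,0,0,1]]

```text
time: 17.65
tool_pos: [0.6271, 0.0069, 0.309]
tcp_rot: [3.099, 0.507, 0.009]
wrist_force: [0.0, -0.7, 0.1]
width: 0.001
grip_force: 0.0
```

```bash
python3 - <<'E'
from h import *
print(bot.read_state()['tool_pos'])
rows([[.6313,-.0189,.3055],[.6354,-.0251,.3055]])
E
```

```text
[0.62706598 0.00687612 0.30904796]
[-0.007, 0.043, 0.006, 0, 0, 0, 1]
[-0.004, 0.055, 0.006, 0, 0, 0, 1]
```

Call:
play_rows:
  commands:
    - [[-0.003,0.015,0.001,0,0,0,1],[-0.005,0.03,0.001,0,0,0,1],[-0.005,0.036,0.001,0,0,0,1],[-0.005,0.036,0.001,0,0,0,1]]

```text
time: 18.05
tool_pos: [0.6298, -0.0152, 0.3051]
tcp_rot: [3.1, 0.506, 0.001]
wrist_force: [-0.3, -0.4, -0.8]
width: -0.001
grip_force: 0.0
```

```bash
python3 - <<'E'
from h import *
s=bot.read_state();print(s['tool_pos'],s['wrist_force'],s['tcp_rot'])
rows([[.6313,-.0189,.3055],[.6354,-.0251,.3055]])
E
```

```text
[ 0.62979898 -0.01518487  0.30511153] [-0.27981927 -0.38236497 -0.83070975] [3.10039258e+00 5.06063766e-01 5.52310526e-04]
[0.0, 0.007, -0.001, 0, 0, 0, 1]
[0.004, 0.019, -0.001, 0, 0, 0, 1]
```

Call:
play_rows:
  commands:
    - [[0,0.006,0,0,0,0,1],[0.001,0.01,0,0,0,0,1],[0.003,0.014,0,0,0,0,1],[0.004,0.017,0,0,0,0,1],[0.004,0.019,0,0,0,0,1],[0.004,0.019,0,0,0,0,1],[0.004,0.019,0,0,0,0,1]]

```text
time: 18.75
tool_pos: [0.6356, -0.0242, 0.305]
tcp_rot: [3.1, 0.508, 0.001]
wrist_force: [0.5, 3.5, 2.8]
width: -0.0
grip_force: 2.0
```

```bash
python3 - <<'E'
from h import *
s=bot.read_state();print(s['tool_pos'],s['wrist_force'])
rows([[.6354,-.0251,.3055]])
E
```

```text
[ 0.63561537 -0.02418929  0.30504409] [0.50369585 3.47602141 2.75377574]
[-0.001, 0.001, -0.001, 0, 0, 0, 1]
```

Call:
play_rows:
  commands:
    - [[-0.005,-0.045,0,0,0,0,1],[-0.005,-0.045,0,0,0,0,1],[-0.005,-0.045,-0.08,0,0,0,1],[-0.005,-0.045,-0.16,0,0,0,1],[-0.005,-0.045,-0.24,0,0,0,1],[-0.16,0.08,-0.24,0,0,0,1],[-0.22,0.14,-0.24,0,0,0,1],[-0.27,0.18,-0.24,0,0,0,1]]

```text
time: 19.55
tool_pos: [0.5459, -0.1303, 0.4492]
tcp_rot: [3.097, 0.509, 0.001]
wrist_force: [0.9, -0.5, 0.0]
width: -0.001
grip_force: 0.0
```

Call:
play_rows:
  commands:
    - [[-0.27,0.25,0,0,0,0,1],[-0.27,0.25,0,0,0,0,1],[-0.27,0.25,0,0,0,0,1],[-0.27,0.25,0,0,0,0,1],[-0.27,0.25,0,0,0,0,1],[-0.27,0.25,0,0,0,0,1],[-0.27,0.25,0,0,0,0,1]]

```text
time: 20.25
tool_pos: [0.4404, -0.3228, 0.4485]
tcp_rot: [3.101, 0.505, -0.001]
wrist_force: [0.6, 0.3, -0.1]
width: -0.001
grip_force: 0.0
```

```bash
python3 - <<'E'
from h import *
i0=cv2.imread('pics/top0.png');i1=cv2.imread('pics/top1.png');i2=cv2.imread('pics/top2.png');i3=bot.read_camera('top'); cv2.imwrite('pics/top3.png',i3)
print(bot.read_state()['tool_pos'])
for i,z in((i0,.33),(i2,.3202),(i3,.32)): print(handle_az(i,z))
for i,a,z in((i0,15.2,.255),(i2,19.2,.245),(i3,15.5,.245)): print(spoke_az(i,z,a))
s=bot.read_camera('side')
b=i3[155:265,295:425]; a=i0[155:265,295:425];c=cv2.imread('pics/side0.png')[130:220,295:425]; d=s[130:220,295:425]
cv2.imwrite('pics/k.png',np.vstack([cv2.resize(np.hstack([a,b]),None,fx=2,fy=2,interpolation=3),cv2.resize(i3,(520,325))]))
E
```

```text
[ 0.44082834 -0.32200204  0.44864915]
(np.float64(16.336206493112826), np.float64(0.10481071374246455))
(np.float64(20.198018048273124), np.float64(0.10491538898990742))
(np.float64(16.375564743228562), np.float64(0.10473327929177526))
[np.float64(20.0), np.float64(11.6), np.float64(14.0)]
[np.float64(24.0), np.float64(15.8), np.float64(18.0)]
[np.float64(19.9), np.float64(12.3), np.float64(14.1)]
```

View pics/k.png

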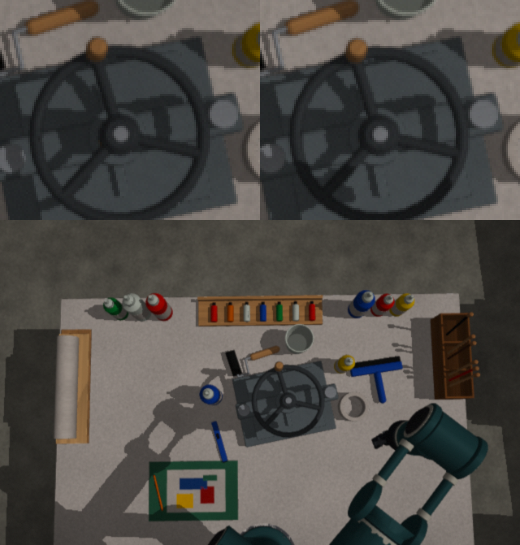

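The handle is back within about 0.1–0.5° of its starting angle, the wheel sits one turn lower, everything else is where it was, and the hand is clear.

```bash
python3 -c "
from workcell import bot
print(bot.finish_job())"
```

```text
the job is handed in; nothing more can be done
None
```

I pushed the wheel clockwise by its handle through one full turn (camera-measured to within about 0.5°, no overrun seen), moved the hand clear, and handed the job in at about 20 s. The platen resting on the felt follows from the turn; I did not check it directly.

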